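Discard an empty tip rack through the chute flap

TASK

With your fingertips, slide the empty tip rack that lies on the discard chute's feed shelf straight in through the hanging flap, pushing steadily from behind (no flicking) until it goes over the inner edge and slides down into the bin; then draw your fingers back out and let the flap swing shut by itself. Do not pick the rack up, and leave everything else on the bench and on the chute's lid where it is.

Things in the scene. Friction and masses are not known exactly. Their poses are not given: they have to be found in the camera images.
- chute: fixed discard chute: white sheet-steel housing on feet, steel feed shelf towards the robot, clear acrylic lid (112 wide, top 216 above the bench, from 4 before to 294 behind the mouth plane). Origin on the bench under the mid mouth; x points into the mouth (pushing direction), y left, z up. All offsets here in its frame, mm.
- shelf_front (a point): middle of the feed shelf's front edge (chute -210, 0, 120). The shelf is level, slippery polished steel, 200 wide, no lip in front; it runs on, as wide as the mouth, to the inner edge. Two side rails, 4 thick, 18 high above the shelf, close in from y +-95 at x -205 to y +-53 at x -4.
- mouth (a point): point on the shelf's top, mid-width, in the plane of the mouth (chute 0, 0, 120); axes as the chute's. The mouth is 102 wide and clear to 75 above the shelf.
- lintel (a point): middle of the lower front edge of the steel lintel over the mouth (chute -4, 0, 195); the lintel goes up from there to the lid. Fingers held upright meet it just before the rack tips in: lean them forwards (20 to 40 degrees) so that the tips reach in below it.
- inner_edge (a point): middle of the shelf's inner edge, inside the mouth (chute 62, 0, 120). Behind it a slope drops at 35 degrees to the catch floor at z 30, closed by a back wall at x 290.
- flap (a joint): light grey plastic flap hanging in the mouth, 98 wide, 68 high, 3 thick, 20 g; hinge along y, 72 above the shelf, 4 inside the mouth plane. rad: 0 = shut, grows as its lower edge swings inwards and up, stop at 1.4; opens inwards only. Under 1 N opens it; the rack's front end pushes it open and it rides on the rack. It falls shut by itself in under a second.
- flap_edge (a point): middle of the flap's lower edge (shut: 9 inside the mouth plane, 2 above the shelf)
- rack: loose empty pipette-tip rack on the feed shelf: green plastic block 122 (its x) by 82 (y) by 30 high, 96 dark holes on top, 60 to 110 g; origin at the centre of its underside. Lies up to 18 mm off the middle, its x within 18 degrees of the chute's. Tips over the inner edge and slides down by itself once its centre is a few mm past that edge: rear end then 3 to 8 mm inside the mouth plane.
- tape_roll: bystander: paper roll, 74 across, 19 high, lying on the chute's lid; origin under its centre
- vial: bystander: amber jar with black cap, 42 across, 75 high, on the bench right of the feed shelf; origin under its centre
- tube_rack: bystander: orange microtube rack, 110 by 52 by 46 high, on the bench; origin under its centre
- closed_tip_box: bystander: tip box with closed clear lid, 126 by 86 by 74 high, on the bench left of the feed shelf; origin under its centre
- open_tip_box: bystander: filled tip box 126 by 86, 52 high, its clear lid standing open to 125 high; origin under its centre
- buffer_bottle: bystander: bottle 80 across, 170 high, to the right; origin under its centre
- beaker: bystander: glass beaker 68 across, 90 high, to the right; origin under its centre
Not all that is in view belongs to the job. There is more than one size of the rack; the job needs the largest.

How it is judged:
On the way, in this order (a step that is already met when the one before it is completed fails the run):
1. the rack, still flat on the feed shelf, has entered the mouth and pushed the flap open (value of joint flap above 0.35 rad and x of rack in the frame of chute above -0.05 m and z of rack in the frame of chute above 0.112 m), for 0.1 s.
2. the rack has gone over the inner edge and lies down inside the bin (x of rack in the frame of chute above 0.12 m and z of rack in the frame of chute below 0.09 m), for 0.2 s.
At the end, for the whole second after the job is handed in: the rack lies at rest inside the bin, its centre at least 120 mm past the mouth plane and at least 30 mm below the feed shelf; the flap hangs shut (within 0.06 rad) and the fingers are out (all of step 2 and x of rack in the frame of chute below 0.29 m and y of rack in the frame of chute between -0.05 and 0.05 m and linear speed of rack below 0.03 m/s and value of joint flap below 0.06 rad and contact force between rack and the fingers below 0.1 N); the robot touches nothing.
It fails at once if the rack is lifted off the feed shelf or carried (more than 20 mm above the shelf) (z of rack in the frame of chute above 0.14 m).
It fails at once if the rack is flicked or thrown (faster than 0.5 m/s while still on the feed shelf in front of the flap) (linear speed of rack above 0.5 m/s and x of rack in the frame of chute below 0 m).
It fails at once if a bystander is moved by more than 20 mm (distance of any of tape_roll, vial, tube_rack, closed_tip_box, open_tip_box, buffer_bottle, beaker from where it was at the start of the episode above 0.02 m).
It also fails if it takes over 38 s, if anything falls off the work surface, if the arm or the gripper's body presses on something with over 40 N, if the wrist force passes 120 N, or if a joint passes its speed limit or range.

ROBOT

A 6-joint arm with a two-finger parallel gripper is mounted at the origin on the work surface. World frame = base frame: x ahead of the robot, y to its left, z up, the work surface at z = 0. Lengths are in m, angles in rad, forces in N, time in s.
With the tool pointing down it reaches from about 0.3 to 0.875 m from the base axis. Payload 6.4 kg.
Tool frame: the origin (TCP) lies between the finger pads; the fingertips stand 22 mm ahead of it and the grasp point (between the pads) lies 3 mm ahead of it; z points along the fingers, y is the line along which they close (so a half turn about z gives the same grasp; the last joint's range is limited). The gripper opens to 85 mm and grips with 20 to 120 N. Pads are 22 mm wide; open, the fingers measure 114 mm over their backs; the gripper's body (76 mm by 85 mm) begins 54 mm behind the grasp point. The pads swing forward as they close: fully open they stand 13 mm farther back than shut.
Start: joints at [-1.546, 0.181, 1.607, -0, 1.354, -0.206], TCP at [0.132, -0.56, 0.253] pointing down, gripper open.
Joint ranges: [-2.99, 2.99], [-0.89, 2.07], [0.3, 2.58], [-1.14, 4.28], [0, 2.63], [-3.12, 3.12]. Speed limits (rad/s): [2.57, 2.57, 3.01, 3.14, 3.14, 3.14].

INTERFACE

Orientations are given as a unit quaternion [w, x, y, z].
In Python, from bench import ctrl, imaging, workorder gives the robot as it stands.
- The arm moves only by the shell command python3 -m pendant 'ROWS' [OPENING]. ROWS is JSON, a list of rows, each a list of 4 numbers: the shift along the tool's x, y, z in cm, then the turn about the tool's z in degrees. In form: [[dx, dy, dz, roll], ...]. A call has 1 to 12 rows; each row is the pose to reach, as a shift and turn from the pose commanded when the call began, along the tool's axes at that moment; what a row does not reach only later rows make up. A row lasts 1/12 s, in which the tool goes at most 41.7 mm and 7.16 degrees, less where a joint would pass 70% of its speed; a pose out of reach is approached as far as the arm can. A call with a gripper value outside its range is refused whole. OPENING is the opening, from 0 (shut) to 1 (fully open), set as the call begins (- or left out, the last holds). The fingers move at their own pace and stop on an object; the grip force is fixed at half the most. Time passes only in rows, so rows that repeat a pose let the fingers close. It gives the time, the measured TCP pose, the force, the opening and the grip force at its end, in the units of the state.
- ctrl.get_obs(): the state, without advancing time (a new reading comes with each control period).
- imaging.camera(name): name is "scene" or "top" or "wrist"; returns the picture (420x560x3 uint8, red, green, blue); there is no depth.
- imaging.camera_info(name): a dict with "K" (3x3 intrinsics, pixels), "T" (4x4, takes a point from camera to world coordinates); the wrist camera has in their place "tool_from_camera" (4x4, takes a point from camera to tool coordinates, whose origin is the TCP and whose axes are the flange's). Camera axes: x right, y up, looking along -z (the intrinsics and any distortion apply to the point x, -y, -z); pixel columns grow to the right and rows downward; lengths in m; the calibration is good to about 2 mm. A picture is of the moment at which its call begins: read the wrist's pose just before it. camera_info takes no time and is no camera call.
- workorder.hand_in(): hands the job in; it is judged then, once.
The state is a dict: "time_s": time; "q": joint angles; "dq": joint speeds; "joint_efforts": joint torques, N m; "eef_pos": TCP position; "eef_rot": TCP orientation; "wrist_force": force on the tool from outside, world axes, zero at the start; "torque": the same for the moment, N m; "opening": opening from 0.0 (shut) to 1.0 (fully open); "grasp_force": force on a finger pad.
Only numpy, scipy, OpenCV 4.12 (cv2) and the standard library are available. Lean on these libraries where they do the work, as an engineer would, in place of code of your own. Each camera call takes 0.05 s, during which the arm holds its last target. There are 200 camera calls.

## Working session

There is one attempt and no reset: what is moved stays moved. The work goes in short steps, Python scripts to look and compute and a shell command to move; the robot and the scene stay as the last step left them, time stands still between calls to the robot, and variables do not carry over. Pictures are saved under pics/ and viewed, at most 10 in all, crops included, and the job is handed in when it is done.

```bash
ls; mkdir -p pics; python3 - <<'E'
from bench import ctrl, imaging
import cv2, numpy as np
np.set_printoptions(precision=4,suppress=True)
o=ctrl.get_obs(); print(o['time_s'],o['eef_pos'],o['eef_rot'],o['opening'])
for n in ("scene","top"):
    im=imaging.camera(n); np.save(f'pics/{n}.npy',im); cv2.imwrite(f'pics/{n}0.png',im[:,:,::-1])
    i=imaging.camera_info(n); print(n,i)
print(imaging.camera_info("wrist"))
E
```

```text
pics
0.0 [ 0.1315 -0.5592  0.2524] [-0.0009  0.9933  0.1152  0.0001] 1.0027977629564961
scene {'K': array([[412.078 ,   0.    , 276.5794],
       [  0.    , 412.078 , 210.2822],
       [  0.    ,   0.    ,   1.    ]]), 'T': array([[ 0.4022, -0.5646,  0.7207,  1.3742],
       [ 0.9155,  0.2384, -0.3241, -0.4091],
       [ 0.0112,  0.7902,  0.6128,  0.8411],
       [ 0.    ,  0.    ,  0.    ,  1.    ]])}
top {'K': array([[405.2247,   0.    , 273.0043],
       [  0.    , 405.2247, 214.1914],
       [  0.    ,   0.    ,   1.    ]]), 'T': array([[ 0.0267,  0.9948, -0.0985,  0.4098],
       [-0.9996,  0.0265, -0.0032, -0.0193],
       [-0.0006,  0.0986,  0.9951,  1.2743],
       [ 0.    ,  0.    ,  0.    ,  1.    ]])}
{'K': array([[352.7455,   0.    , 278.2166],
       [  0.    , 352.7455, 209.7507],
       [  0.    ,   0.    ,   1.    ]]), 'tool_from_camera': array([[ 0.0013,  0.9485,  0.3168,  0.0818],
       [ 1.    , -0.0016,  0.0005, -0.0002],
       [ 0.001 ,  0.3168, -0.9485, -0.1206],
       [ 0.    ,  0.    ,  0.    ,  1.    ]])}
```

View pics/top0.png

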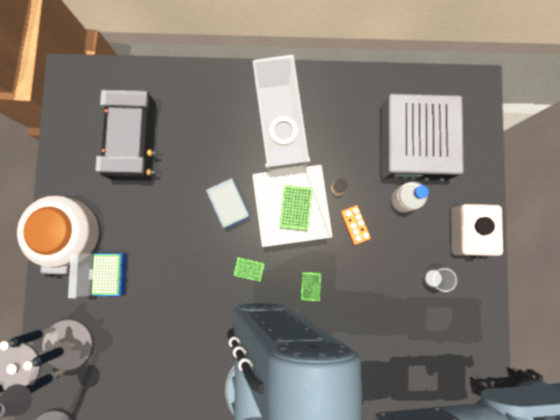

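View pics/scene0.png

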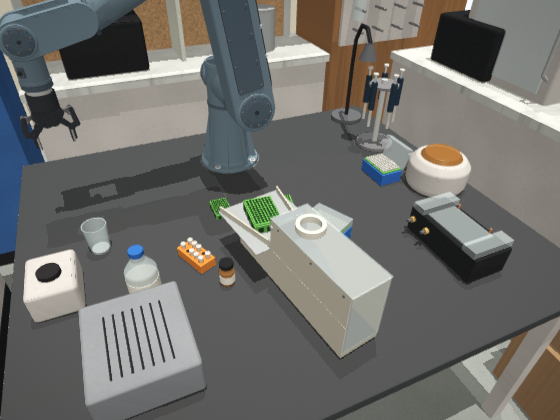

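The large green rack at top (296,208) lies on the white shelf. The other two green racks, at (249,269) and (311,286), are smaller and lie on the bench. The first fits the description, and I'll confirm it in a crop while measuring.

```bash
cat > h.py <<'E'
import numpy as np, cv2
from bench import ctrl, imaging
np.set_printoptions(precision=4,suppress=True)
def cast(px,K,T,z):
    px=np.atleast_2d(np.asarray(px,float)); 
    d=np.c_[(px[:,0]-K[0,2])/K[0,0],-(px[:,1]-K[1,2])/K[1,1],-np.ones(len(px))]@T[:3,:3].T
    return T[:3,3]+d*((z-T[2,3])/d[:,2])[:,None]
def green(im,roi):
    hsv=cv2.cvtColor(im,cv2.COLOR_RGB2HSV); m=cv2.inRange(hsv,(40,90,30),(85,255,255))
    k=np.zeros_like(m); x0,y0,x1,y1=roi; k[y0:y1,x0:x1]=m[y0:y1,x0:x1]
    return cv2.morphologyEx(k,cv2.MORPH_CLOSE,np.ones((5,5)))
E
python3 - <<'E'
from h import *
im=np.load('pics/top.npy'); i=imaging.camera_info('top'); K,T=i['K'],i['T']
for roi in ((260,170,330,250),(230,255,270,285),(295,265,330,305)):
    m=green(im,roi); c=max(cv2.findContours(m,0,2)[0],key=cv2.contourArea)[:,0]
    z=.15 if roi[0]==260 else .03
    w=cast(c,K,T,z); print(roi,cv2.minAreaRect((w[:,:2]*1000).astype(np.float32)))
cr=im[45:260,235:350]; 
up=cv2.resize(im[140:255,235:350],None,fx=5,fy=5,interpolation=cv2.INTER_CUBIC); cv2.imwrite('pics/crop1.png',up[:,:,::-1])
up=cv2.resize(im[45:185,235:350],None,fx=4.2,fy=4.2,interpolation=cv2.INTER_CUBIC); cv2.imwrite('pics/crop2.png',up[:,:,::-1])
E
```

```text
(260, 170, 330, 250) ((541.3889770507812, -78.22624969482422), (75.16744995117188, 117.31015014648438), 84.73206329345703)
(230, 255, 270, 285) ((363.4185791015625, 54.27628707885742), (85.8186264038086, 58.36058807373047), 78.68964385986328)
(295, 265, 330, 305) ((317.3993225097656, -134.82855224609375), (84.160400390625, 57.78704833984375), 1.139869213104248)
```

View pics/crop1.png

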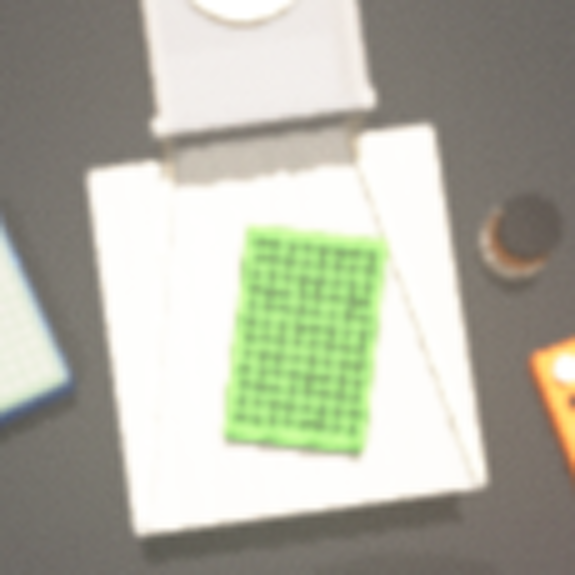

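View pics/crop2.png

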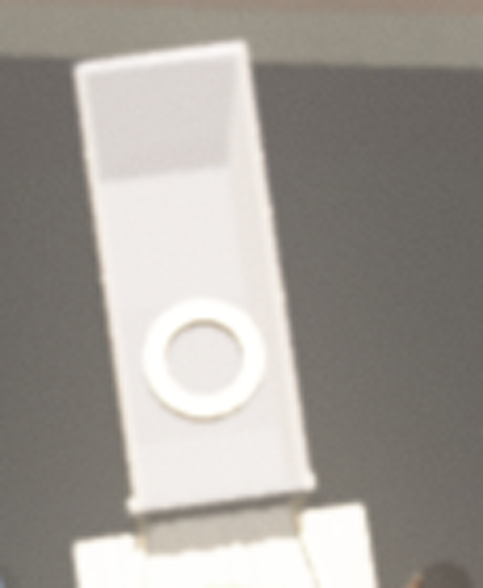

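The crops confirm the rack: 117x75 mm measured, against 122x82 given. The other two are 86x58. In crop1 the shelf corners are (87,170), (433,125), (487,485) and (135,535). In crop2 the lid corners are (133,505), (310,485), (245,42) and (76,65).

```bash
python3 - <<'E'
from h import *
i=imaging.camera_info('top'); K,T=i['K'],i['T']
f=lambda p,s,o:(np.array(p)+.5)/s-.5+np.array(o)
S=cast(f([(87,170),(433,125),(487,485),(135,535)],5,(235,140)),K,T,.12)
L=cast(f([(133,505),(310,485),(245,42),(76,65)],4.2,(235,45)),K,T,.216)
for n,P in (('shelf',S),('lid',L)):
    print(n,P[:,:2],np.linalg.norm(np.roll(P,-1,0)-P,axis=1))
front=(S[2]+S[3])/2; lf=(L[0]+L[1])/2; lb=(L[2]+L[3])/2
d=lb-lf; print('yaw lid',np.degrees(np.arctan2(d[1],d[0])))
d2=lf-front; print('yaw front-lintel',np.degrees(np.arctan2(d2[1],d2[0])),np.linalg.norm(d2[:2]))
# fit: points with known chute coords
a=np.array([[-210,-100],[-210,100],[-4,56],[-4,-56],[294,-56],[294,56]])/1000
b=np.array([S[2],S[3],L[0],L[1],L[2],L[3]])[:,:2]
am,bm=a.mean(0),b.mean(0); U,_,V=np.linalg.svd((a-am).T@(b-bm)); R=(U@V).T
t=bm-R@am; yaw=np.arctan2(R[1,0],R[0,0]); print('yaw',np.degrees(yaw),'origin',t,'resid mm',(b-(a@R.T+t))*1000)
np.savez('chute.npz',R=R,t=t,yaw=yaw)
im=np.load('pics/top.npy'); m=green(im,(260,170,330,250)); c=max(cv2.findContours(m,0,2)[0],key=cv2.contourArea)[:,0]
w=cast(c,K,T,.15)[:,:2]; cw=((w-t)@R*1000).astype(np.float32); r=cv2.minAreaRect(cw); print('rack in chute',r,cv2.boxPoints(r))
o=ctrl.get_obs(); print('tcp chute',(np.array(o['eef_pos'])[:2]-t)@R)
E
```

```text
shelf [[ 0.6403  0.0483]
 [ 0.6721 -0.1513]
 [ 0.4645 -0.1851]
 [ 0.4307  0.0144]] [0.2021 0.2104 0.2023 0.2123]
lid [[ 0.6457  0.0055]
 [ 0.6616 -0.1062]
 [ 0.9537 -0.0586]
 [ 0.9352  0.0507]] [0.1128 0.296  0.1109 0.293 ]
yaw lid 9.063060217482805
yaw front-lintel 9.653909085654258 0.20901129395746618
yaw 9.292497046236091 origin [ 0.6556 -0.0509] resid mm [[-0.0383 -1.6726]
 [-1.4593  0.443 ]
 [ 3.1221  1.7408]
 [ 0.8898  0.6029]
 [-1.0453  0.0329]
 [-1.4689 -1.147 ]]
rack in chute ((-117.1272201538086, -8.572643280029297), (75.1674575805664, 117.31017303466797), 75.43953704833984) [[-183.3471  -30.2033]
 [ -69.8046  -59.6953]
 [ -50.9074   13.058 ]
 [-164.4499   42.55  ]]
tcp chute [-0.5993 -0.4171]
```

The rack's centre in the chute frame is (-117, -9) mm, with a yaw of about -15°. I need a forward lean, but rows can't command tilt directly. I'll move high in front of the chute and see what the arm does at its reach limit along the chute's direction.

```bash
python3 -m pendant '[[3,-2.5,-0.8,4],[6.1,-5,-1.6,4],[9.2,-7.4,-2.4,4],[12.2,-9.9,-3.2,4],[15.3,-12.3,-4,4],[18.3,-14.8,-5,4],[21.4,-17.3,-6,4],[24.4,-19.7,-7,4],[27.5,-22.2,-8,4],[30.5,-24.6,-9,4],[33.6,-27.1,-10,4],[36.6,-29.6,-11,4]]' 0.6; python3 -m pendant '[[3,-2.5,-0.8,0],[6.1,-5,-1.6,0],[9.2,-7.4,-2.4,0],[12.2,-9.9,-3.2,0],[15.3,-12.3,-4,0],[18.3,-14.8,-4,0],[21.4,-17.3,-4,0],[24.4,-19.7,-4,0]]'
```

```text
time_s: 1.1
eef_pos: [0.4208, -0.1859, 0.3636]
eef_rot: [-0.0, 0.997, 0.08, -0.0]
wrist_force: [0.6, -0.7, 0.6]
opening: 0.597
grasp_force: 0.0
time_s: 1.77
eef_pos: [0.6304, 0.0477, 0.4029]
eef_rot: [-0.0, 0.997, 0.081, -0.0]
wrist_force: [-0.4, -0.4, 0.5]
opening: 0.602
grasp_force: 0.0
```

```bash
python3 -m pendant '[[4,-1,0,0],[8,-2,0,0],[12,-3,0,0],[16,-4,0,0],[20,-5,0,0],[24,-5,0,0],[28,-5,0,0],[32,-5,0,0],[36,-5,0,0],[40,-5,0,0],[40,-5,0,0],[40,-5,0,0]]'; python3 -c "
from h import *
o=ctrl.get_obs();print(o['q'],o['dq'])"
```

```text
time_s: 2.77
eef_pos: [0.8765, 0.1369, 0.3619]
eef_rot: [-0.001, 0.997, 0.08, 0.018]
wrist_force: [-0.4, -0.7, 0.9]
opening: 0.6
grasp_force: 0.0
[0.0203 0.9408 0.2977 0.0045 1.8668 1.4317] [ 0.0038  0.045  -0.0008  0.0019 -0.0499  0.0043]
```

The lean started slightly, about 2° outward. I'll check whether it persists and grows with a stronger outward and upward pull.

```bash
python3 -m pendant '[[100,0,-60,0],[100,0,-60,0],[100,0,-60,0],[100,0,-60,0],[100,0,-60,0],[100,0,-60,0],[100,0,-60,0],[100,0,-60,0]]'; python3 -c "
from h import *
o=ctrl.get_obs();print(o['q'],o['dq'])"
```

```text
time_s: 3.43
eef_pos: [0.8653, 0.1366, 0.4083]
eef_rot: [-0.002, 0.996, 0.08, 0.033]
wrist_force: [-0.6, -0.5, 0.4]
opening: 0.599
grasp_force: 0.0
[0.0187 0.8869 0.2983 0.0093 1.8918 1.4317] [-0.0019 -0.0511  0.0043 -0.0004  0.0576 -0.0006]
```

```bash
python3 -m pendant '[[-3,0,0,0],[-6,0,0,0],[-6,0,0,0]]'
```

```text
time_s: 3.68
eef_pos: [0.8001, 0.127, 0.3964]
eef_rot: [-0.003, 0.996, 0.081, 0.024]
wrist_force: [0.6, 0.6, -1.0]
opening: 0.596
grasp_force: 0.0
```

The lean persists between calls, so it can be built up in short pulls.

```bash
python3 -m pendant '[[4,0,-1,0],[30,0,-10,0],[30,0,-10,0],[30,0,-10,0]]' | grep eef; for i in 1 2 3; do :; done; python3 -m pendant '[[30,0,-10,0],[30,0,-10,0]]' | grep eef;  python3 -m pendant '[[30,0,-10,0],[30,0,-10,0]]'|grep eef;  python3 -m pendant '[[30,0,-10,0]]'|grep eef; python3 -m pendant '[[30,0,-10,0]]'|grep eef
```

```text
eef_pos: [0.8687, 0.1371, 0.4176]
eef_rot: [-0.004, 0.996, 0.08, 0.045]
eef_pos: [0.8772, 0.139, 0.4273]
eef_rot: [-0.005, 0.995, 0.08, 0.066]
eef_pos: [0.8851, 0.1405, 0.4321]
eef_rot: [-0.006, 0.993, 0.08, 0.083]
eef_pos: [0.8911, 0.1416, 0.435]
eef_rot: [-0.007, 0.992, 0.08, 0.094]
eef_pos: [0.8975, 0.1427, 0.4402]
eef_rot: [-0.008, 0.991, 0.08, 0.109]
```

It works: the lean is 12.5° now, gaining about 1.5° per row. I'll continue to around 28–30°.

```bash
python3 -m pendant '[[30,0,0,0]]'>/dev/null; python3 -m pendant '[[30,0,0,0]]'|grep eef; python3 -m pendant '[[30,0,0,0]]'>/dev/null; python3 -m pendant '[[30,0,0,0]]'|grep eef; python3 -m pendant '[[30,0,0,0]]'>/dev/null; python3 -m pendant '[[30,0,0,0]]'|grep eef; python3 -m pendant '[[30,0,0,0]]'>/dev/null; python3 -m pendant '[[30,0,0,0]]'|grep eef; python3 -m pendant '[[30,0,0,0]]'>/dev/null; python3 -m pendant '[[30,0,0,0]]'
```

```text
eef_pos: [0.9192, 0.1465, 0.432]
eef_rot: [-0.01, 0.987, 0.08, 0.136]
eef_pos: [0.9389, 0.1498, 0.4255]
eef_rot: [-0.012, 0.984, 0.079, 0.162]
eef_pos: [0.9566, 0.1528, 0.4256]
eef_rot: [-0.015, 0.979, 0.079, 0.189]
eef_pos: [0.9724, 0.1556, 0.4302]
eef_rot: [-0.017, 0.973, 0.079, 0.216]
time_s: 5.35
eef_pos: [0.9862, 0.1579, 0.4391]
eef_rot: [-0.019, 0.967, 0.078, 0.243]
wrist_force: [0.5, 0.1, 0.3]
opening: 0.597
grasp_force: 0.0
```

```bash
python3 -m pendant '[[30,0,0,0]]'>/dev/null; python3 -m pendant '[[30,0,0,0]]'>/dev/null; python3 -m pendant '[[30,0,0,0]]'>/dev/null; python3 -m pendant '[[30,0,0,0]]'|grep eef; python3 -m pendant '[[30,0,0,0]]'>/dev/null; python3 -m pendant '[[30,0,0,0]]'; python3 -m pendant '[[0,0,0,0]]' 0.45; cat > tip.py <<'E'
from h import *
from scipy.spatial.transform import Rotation as Ro
c=np.load('chute.npz'); yaw=float(c['yaw']); t=np.r_[c['t'],0]
C=Ro.from_euler('z',yaw).as_matrix()
def state(tipz=.022):
    o=ctrl.get_obs(); q=np.array(o['eef_rot']); Rt=Ro.from_quat(np.r_[q[1:],q[0]]).as_matrix(); p=np.array(o['eef_pos'])
    A=C.T@Rt   # tool axes in chute
    tip=C.T@(p+Rt[:,2]*tipz-t)*1000
    return o,A,tip
def rows(A,d): return (A.T@np.array(d,float))/10   # chute mm -> tool cm
if __name__=='__main__':
    o,A,tip=state(); print('t',o['time_s'],'lean',np.degrees(np.arcsin(A[0,2])),'tip chute mm',tip); print('A',A); print(o['q'])
E
python3 tip.py
```

```text
eef_pos: [1.0083, 0.1619, 0.4677]
eef_rot: [-0.023, 0.952, 0.077, 0.296]
time_s: 5.85
eef_pos: [1.0164, 0.1633, 0.4871]
eef_rot: [-0.025, 0.944, 0.076, 0.321]
wrist_force: [0.1, 0.2, -1.4]
opening: 0.602
grasp_force: 0.0
time_s: 5.93
eef_pos: [1.0162, 0.1634, 0.4896]
eef_rot: [-0.025, 0.943, 0.076, 0.323]
wrist_force: [-0.0, -0.7, 0.3]
opening: 0.471
grasp_force: 0.0
t 5.9333 lean 37.75235487483649 tip chute mm [403.9044 153.1092 472.1742]
A [[ 0.7907 -0.0017  0.6122]
 [ 0.     -1.     -0.0028]
 [ 0.6123  0.0022 -0.7907]]
[0.0203 0.8638 0.2977 0.0865 1.3266 1.4374]
```

The lean is 37.8°, straight along the chute's x. Now I'll go back over the shelf front.

```bash
python3 -m pendant '[[-3.4,1.1,-1.7,0],[-6.8,2.2,-3.4,0],[-10.2,3.2,-5,0],[-13.6,4.2,-6.6,0],[-17,5.3,-8.2,0],[-20.4,6.4,-9.8,0],[-23.8,7.4,-11.5,0],[-27.2,8.5,-13.1,0],[-30.6,9.5,-14.8,0],[-34,10.6,-16.4,0],[-37.4,11.6,-18,0],[-40.8,12.7,-19.6,0]]' ; python3 tip.py; python3 -m pendant '[[-3.4,1.1,-1.7,0],[-6.8,2.2,-3.4,0],[-10.2,3.2,-5,0],[-10.2,3.2,-5,0]]' ; python3 tip.py
```

```text
time_s: 6.93
eef_pos: [0.597, -0.0332, 0.3938]
eef_rot: [-0.025, 0.944, 0.077, 0.32]
wrist_force: [-0.4, -1.1, 1.1]
opening: 0.449
grasp_force: 0.0
t 6.9333 lean 37.49184860524929 tip chute mm [-41.5845  26.8434 376.3378]
A [[ 0.7934 -0.0011  0.6086]
 [ 0.0008 -1.     -0.0028]
 [ 0.6086  0.0027 -0.7934]]
[-0.4282 -0.2386  1.8569  0.4128  0.9953  0.8478]
time_s: 7.27
eef_pos: [0.4898, -0.085, 0.3695]
eef_rot: [-0.024, 0.945, 0.074, 0.319]
wrist_force: [0.1, -0.6, 0.1]
opening: 0.448
grasp_force: 0.0
t 7.2667 lean 37.29291290056313 tip chute mm [-155.8338   -7.0711  352.0118]
A [[ 0.7955 -0.0071  0.6059]
 [-0.0042 -1.     -0.0062]
 [ 0.6059  0.0024 -0.7955]]
[-0.7086 -0.481   2.0726  0.5283  1.1466  0.5846]
```

```bash
python3 -m pendant '[[-3.2,-0.1,0.7,0],[-6.5,-0.2,1.5,0],[-9.7,-0.3,2.2,0],[-12.9,-0.3,3,0],[-12.9,-0.3,3,0]]' ; python3 tip.py
```

```text
time_s: 7.68
eef_pos: [0.4069, -0.0916, 0.2632]
eef_rot: [-0.027, 0.945, 0.074, 0.317]
wrist_force: [-0.3, 0.9, -0.6]
opening: 0.447
grasp_force: 0.0
t 7.6833 lean 37.11891081729778 tip chute mm [-238.7449    0.0175  245.6839]
A [[ 0.7974 -0.0036  0.6035]
 [-0.0057 -1.      0.0014]
 [ 0.6035 -0.0046 -0.7974]]
[-0.9541 -0.6452  2.3703  0.6282  1.1777  0.2833]
```

```bash
python3 -m pendant '[[-2.2,0.1,3.2,0],[-4.4,0.3,6.4,0],[-6.5,0.4,9.4,0],[-6.5,0.4,9.4,0]]' ; python3 tip.py; python3 - <<'E'
from h import *
im=[imaging.camera(n) for n in ('scene','wrist')]
s=cv2.resize(im[0][150:300,150:350],(560,420),interpolation=cv2.INTER_CUBIC)
cv2.imwrite('pics/mid.png',cv2.resize(np.hstack([s,im[1]]),(800,300))[:,:,::-1])
E
```

```text
time_s: 8.02
eef_pos: [0.4143, -0.0933, 0.1488]
eef_rot: [-0.03, 0.945, 0.074, 0.316]
wrist_force: [-0.8, 2.3, -1.3]
opening: 0.45
grasp_force: 0.0
t 8.0167 lean 37.00375275514366 tip chute mm [-231.711    -2.7704  131.2644]
A [[ 0.7986 -0.0016  0.6019]
 [-0.0074 -0.9999  0.007 ]
 [ 0.6018 -0.01   -0.7986]]
[-0.9342 -0.3659  2.4737  0.7761  0.8771  0.0146]
```

View pics/mid.png

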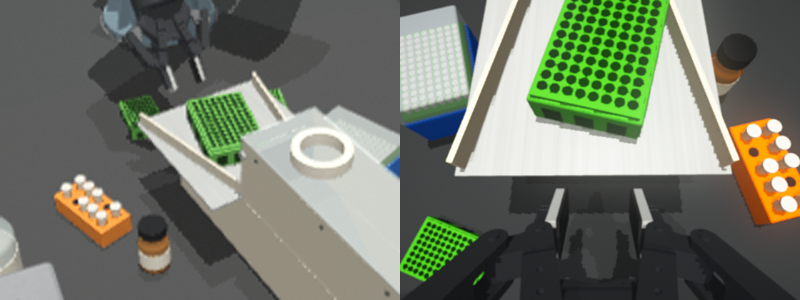

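The wrist view shows both fingertips, at (557,190) and (643,190), just before the shelf edge and below the rack's rear edge, which runs (530,110) to (640,130). The fingers are centred and clear. Starting a steady push.

```bash
python3 -m pendant '[[0.8,0.02,0.6,0],[1.6,0.04,1.2,0],[2.4,0.07,1.8,0],[3.2,0.1,2.4,0],[3.8,0.1,2.9,0],[4.4,0.1,3.3,0],[5,0.15,3.8,0],[5.6,0.15,4.2,0],[6.4,0.2,4.8,0]]' 0.55; python3 tip.py; python3 - <<'E'
from h import *
im=imaging.camera('wrist'); cv2.imwrite('pics/w2.png',im[:,:,::-1])
E
```

```text
time_s: 8.87
eef_pos: [0.4967, -0.0856, 0.1568]
eef_rot: [-0.025, 0.944, 0.076, 0.32]
wrist_force: [-1.2, -0.2, 0.5]
opening: 0.547
grasp_force: 0.2
t 8.8667 lean 37.48495207915459 tip chute mm [-149.0175   -8.7086  139.3499]
A [[ 0.7935 -0.0017  0.6086]
 [ 0.0001 -1.     -0.003 ]
 [ 0.6086  0.0024 -0.7935]]
[-0.6997 -0.1512  2.3038  0.8032  0.6936  0.1523]
```

View pics/w2.png

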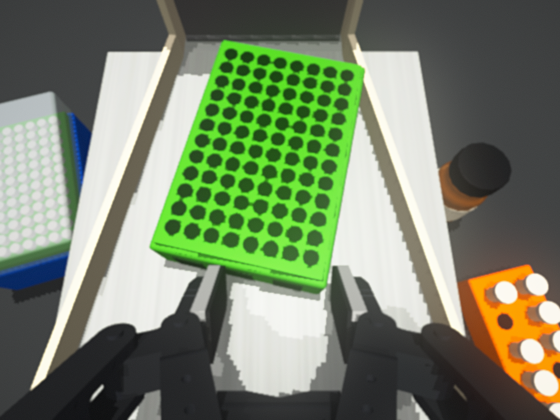

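The right finger stands at the rack's right rear corner, (330,285), almost outside it, and only the left finger at (215,275) bears. I'll back off, close the fingers somewhat and shift right. First I'll locate the rack.

```bash
cat > rk.py <<'E'
from tip import *
def wrist_to_chute(px,z,o=None):
    o=o or ctrl.get_obs(); q=np.array(o['eef_rot']); T=np.eye(4); T[:3,:3]=Ro.from_quat(np.r_[q[1:],q[0]]).as_matrix(); T[:3,3]=o['eef_pos']
    i=imaging.camera_info('wrist'); return (cast(px,i['K'],T@i['tool_from_camera'],z)-t)@C*1000
E
python3 - <<'E'
from rk import *
P=wrist_to_chute([(152,245),(325,290),(363,68),(222,42)],.15); print(P)
print(np.linalg.norm(np.roll(P,-1,0)-P,axis=1),P.mean(0))
print('finger tips inner',wrist_to_chute([(222,268),(333,268)],.135))
print('rail ends',wrist_to_chute([(172,35),(352,35)],.138))
E
```

```text
[[-133.5746   46.7752  150.    ]
 [-153.1201  -28.7567  150.    ]
 [ -37.5028  -54.0634  150.    ]
 [ -20.0888   21.6756  150.    ]]
[ 78.0199 118.3545  77.7151 116.2283] [-86.0716  -3.5923 150.    ]
finger tips inner [[-141.197    17.7231  135.    ]
 [-141.2315  -34.9941  135.    ]]
rail ends [[ -3.0586  54.0409 138.    ]
 [ -2.9591 -53.0099 138.    ]]
```

```bash
python3 -m pendant '[[-1.2,-0.4,-0.6,0],[-2.5,-0.9,-0.9,0],[-2.5,-0.9,-0.9,0],[-2.5,-0.9,-0.9,0]]' 0.3; python3 tip.py; python3 -m pendant '[[0.8,0,0.6,0],[1.6,0,1.2,0],[2.4,0,1.8,0],[3.2,0,2.4,0],[3.7,0,2.8,0]]' ; python3 tip.py; python3 - <<'E'
from h import *
im=imaging.camera('wrist'); cv2.imwrite('pics/w3.png',im[:,:,::-1])
E
```

```text
time_s: 9.25
eef_pos: [0.4694, -0.0809, 0.1479]
eef_rot: [-0.025, 0.944, 0.076, 0.32]
wrist_force: [0.2, -0.1, 0.2]
opening: 0.303
grasp_force: 0.0
t 9.25 lean 37.427490932751105 tip chute mm [-175.2653    0.3798  130.4546]
A [[ 0.7941 -0.0027  0.6078]
 [-0.0013 -1.     -0.0028]
 [ 0.6078  0.0014 -0.7941]]
[-0.7474 -0.2097  2.3731  0.8166  0.7152  0.1006]
time_s: 9.67
eef_pos: [0.5169, -0.0738, 0.1489]
eef_rot: [-0.025, 0.944, 0.076, 0.32]
wrist_force: [0.2, -0.4, 0.5]
opening: 0.301
grasp_force: 0.2
t 9.6667 lean 37.490841895400315 tip chute mm [-127.1694   -0.3101  131.4365]
A [[ 0.7934 -0.0019  0.6086]
 [ 0.     -1.     -0.0032]
 [ 0.6086  0.0025 -0.7934]]
[-0.6326 -0.0888  2.2712  0.8196  0.6326  0.1795]
```

View pics/w3.png

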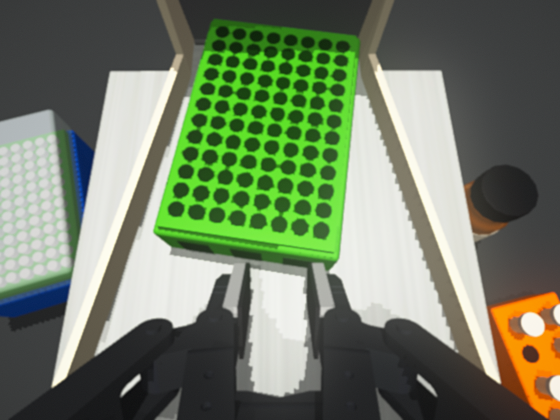

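Both fingertips, at (240,268) and (318,268), now bear inside the rear face. The yaw has come down and the front lies between the rail ends. Pushing on.

```bash
python3 -m pendant '[[0.8,0,0.6,0],[1.6,0,1.2,0],[2.4,0,1.8,0],[3.2,0,2.4,0],[4,0,3.05,0],[4.8,0,3.7,0],[5.2,0,4,0]]' ; python3 tip.py; python3 - <<'E'
from h import *
im=imaging.camera('wrist'); cv2.imwrite('pics/w4.png',im[:,:,::-1])
E
```

```text
time_s: 10.3
eef_pos: [0.5815, -0.0628, 0.1482]
eef_rot: [-0.025, 0.944, 0.076, 0.32]
wrist_force: [-0.6, 0.0, 0.9]
opening: 0.305
grasp_force: 0.2
t 10.3 lean 37.45570002293528 tip chute mm [-61.6442   0.1641 130.7116]
A [[ 0.7938 -0.0014  0.6081]
 [ 0.0001 -1.     -0.0024]
 [ 0.6081  0.002  -0.7938]]
[-0.5114  0.0586  2.128   0.7919  0.559   0.2968]
```

View pics/w4.png

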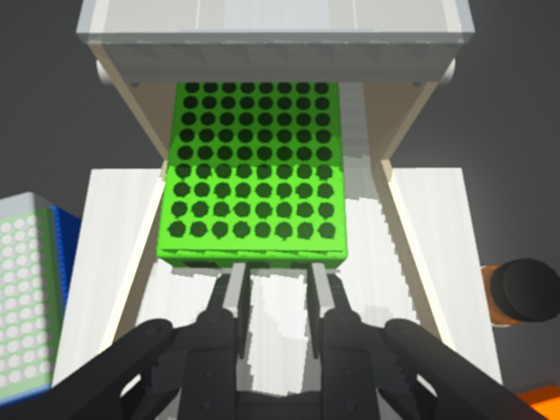

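The rack is straight now (rear edge (160,248)–(345,252)) and well into the mouth. It has about 60 mm to go. Continuing.

```bash
python3 -m pendant '[[0.8,0,0.6,0],[1.6,0,1.2,0],[2.4,0,1.85,0],[3.2,0,2.45,0],[3.6,0,2.75,0]]' ; python3 tip.py | head -1; python3 -m pendant '[[0.6,0,0.45,0],[0.8,0,0.6,0]]' ; python3 tip.py | head -1
```

```text
time_s: 10.77
eef_pos: [0.6263, -0.0556, 0.1484]
eef_rot: [-0.025, 0.944, 0.076, 0.32]
wrist_force: [-0.4, -0.0, 0.5]
opening: 0.304
grasp_force: 0.2
t 10.7667 lean 37.472284693623976 tip chute mm [-16.2898  -0.0337 130.9522]
time_s: 10.93
eef_pos: [0.6357, -0.054, 0.1484]
eef_rot: [-0.025, 0.944, 0.076, 0.32]
wrist_force: [0.5, -0.8, -0.1]
opening: 0.301
grasp_force: 0.2
t 10.9333 lean 37.45611432653618 tip chute mm [ -6.7843   0.0589 130.903 ]
```

```bash
python3 -m pendant '[[0.3,0,0.2,0],[0.5,0,0.4,0]]' | egrep "force"; python3 tip.py | head -1; python3 -m pendant '[[0.2,0,0.15,0],[0.4,0,0.3,0]]' | egrep "force"; python3 tip.py | head -1; python3 - <<'E'
from h import *
im=[imaging.camera(n) for n in ('scene','wrist')]
s=cv2.resize(im[0][150:360,220:400],(480,560),interpolation=cv2.INTER_CUBIC)
s=cv2.resize(im[0][190:355,200:420],(560,420),interpolation=cv2.INTER_CUBIC)
cv2.imwrite('pics/mid5.png',cv2.resize(np.hstack([s,im[1]]),(800,300))[:,:,::-1])
E
```

```text
wrist_force: [-0.2, 0.0, -0.2]
grasp_force: 0.2
t 11.1 lean 37.429401229019234 tip chute mm [ -1.1766   0.1753 130.562 ]
wrist_force: [-0.4, -0.4, 0.9]
grasp_force: 0.2
t 11.2667 lean 37.42453907354265 tip chute mm [  3.6252   0.1233 130.5509]
```

View pics/mid5.png

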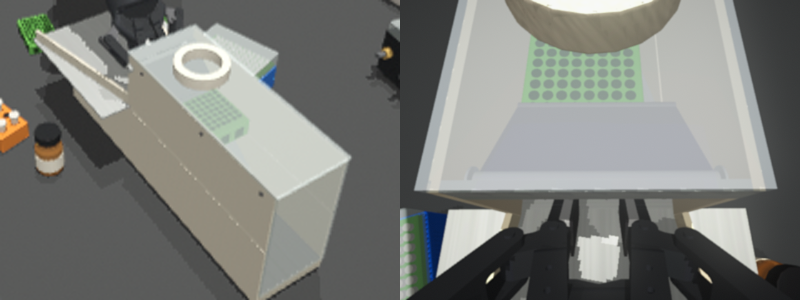

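The flap is open and riding on the rack, and the rack is seen through the lid at about (585,70) in the wrist half. I'll check numerically whether it is still moving.

```bash
cat > g.py <<'E'
from rk import *
im=imaging.camera('top'); i=imaging.camera_info('top')
hsv=cv2.cvtColor(im,cv2.COLOR_RGB2HSV); m=cv2.inRange(hsv,(38,25,60),(88,255,255)); k=np.zeros_like(m); k[50:180,250:320]=m[50:180,250:320]
k=cv2.morphologyEx(cv2.morphologyEx(k,cv2.MORPH_CLOSE,np.ones((5,5))),cv2.MORPH_OPEN,np.ones((3,3)))
c=cv2.findContours(k,0,2)[0]
for q in c:
    if cv2.contourArea(q)>40:
        for z in (.15,.07):
            w=(cast(q[:,0],i['K'],i['T'],z)-t)@C*1000; print(z,'area',cv2.contourArea(q),'min',w.min(0)[:2],'max',w.max(0)[:2])
E
python3 g.py; python3 -m pendant '[[0.05,0,0.05,0],[0.05,0,0.05,0],[0.05,0,0.05,0],[0.05,0,0.05,0]]'|egrep "time|force"; python3 tip.py|head -1; python3 g.py
```

```text
0.15 area 112.5 min [ 92.5062 -27.6221] max [127.0321  12.2793]
0.07 area 112.5 min [115.987  -34.6289] max [152.9696   8.1119]
time_s: 11.75
wrist_force: [-0.3, 0.7, 0.5]
grasp_force: 0.0
t 11.75 lean 37.428574893733554 tip chute mm [  4.1727   0.0913 130.4968]
0.15 area 656.5 min [136.3113 -22.4512] max [238.523  46.234]
0.07 area 656.5 min [162.9091 -29.09  ] max [272.394   44.4827]
```

The rack has dropped into the bin, with its far end at x ≈ 270. Withdrawing straight back.

```bash
python3 -m pendant '[[-0.8,0,-0.6,0],[-1.6,0,-1.2,0],[-2.4,0,-1.85,0],[-3.2,0,-2.45,0],[-4.8,0,-3.7,0],[-6.4,0,-4.9,0],[-8,0,-6.1,0],[-9.6,0,-7.4,0],[-11.2,0,-8.6,0],[-12.4,0,-9.6,0],[-12.4,0,-9.6,0],[-12.4,0,-9.6,0]]'; python3 tip.py|head -1; python3 -m pendant '[[0,0,-2,0],[0,0,-4,0],[0,0,-4,0],[0,0,-4,0],[0,0,-4,0],[0,0,-4,0],[0,0,-4,0],[0,0,-4,0]]'|egrep "time|force"; python3 g.py; python3 tip.py|head -1; python3 - <<'E'
from h import *
a=imaging.camera('wrist'); s=imaging.camera('scene'); b=imaging.camera('top')
s=cv2.resize(s[150:360,100:380],(560,420)); b=b[30:310,170:470]; b=cv2.resize(b,(450,420))
cv2.imwrite('pics/end.png',cv2.resize(np.hstack([a,s]),(800,300))[:,:,::-1])
E
```

```text
time_s: 12.8
eef_pos: [0.4912, -0.0777, 0.1491]
eef_rot: [-0.024, 0.944, 0.075, 0.32]
wrist_force: [1.1, -0.9, 0.3]
opening: 0.3
grasp_force: 0.0
t 12.8 lean 37.48079291880602 tip chute mm [-153.1525   -0.0751  131.655 ]
time_s: 13.47
wrist_force: [-0.0, 1.2, -0.2]
grasp_force: 0.0
0.15 area 804.0 min [138.8319 -24.0618] max [247.7911  48.1942]
0.07 area 804.0 min [165.6091 -30.8152] max [282.3217  46.5824]
t 13.5167 lean 37.38510060675998 tip chute mm [-176.841     0.8837  162.4941]
```

View pics/end.png

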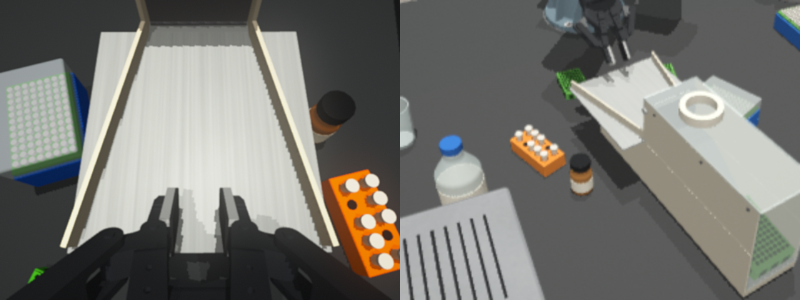

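The shelf is empty and the rack lies at the bin's far end, about (770,245). The fingers are clear at (165–235,200), the roll on the lid is in place and the neighbours are undisturbed. Handing in.

```bash
python3 -c "
from bench import workorder; print(workorder.hand_in())"
```

```text
the job is handed in; nothing more can be done
None
```

I pushed the largest rack steadily through the flap and it slid down into the bin; I then drew the fingers out and handed the job in at about 13.5 s, though I never viewed the flap itself shut and the hand-in returned no verdict.

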